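Run the probe carriage round the bent guide rod of a test jig

TASK

Thread the bored probe carriage onto the free end of the bent steel guide rod, with its brass probe on the inside of the bend, and slide it round the bend, turning it with the rod by feel so that it never binds or strains. Bring it fully home against the stop collar, press it there lightly for a moment without shifting the collar, then let go and leave it on the rod; leave everything else alone.

Things in the scene. Friction and masses are not known exactly. Their poses are not given: they have to be found in the camera images.
- jig: Fixed test jig, varied in place and yaw: grey-painted plate 200 x 210 x 8 mm carrying a steel-cased unit, a dark steel post (34 x 44 mm, 70 mm tall, at x -86, y 115 mm) and a level bent guide rod: 12 mm round steel, axis 48 mm above the bench all along, nothing beneath it but plate or bench. Origin on the underside, z up. Straining the carriage against rod or jig above 20 N spoils it.
- rod_root (a point): Point on the rod's axis where it comes out of the post. Axes as the jig. From here the rod runs straight along the jig's +x for about 70 mm, with the stop collar on that part, then bends in the level plane towards the jig's -y, round the steel-cased unit (72 x 64 mm, top 53 mm above the bench), to its free end. The carriage travels the other way and ends along the jig's -x.
- rod_tip (a point): Outermost point of the rod's hemispherical free end, on its axis; x points along the first straight part into the rod, the way the carriage travels; y to the inside of the bend; z up. After 50 to 60 mm straight, the rod turns left (seen from above) by 65 to 105 degrees in all over some 150 to 200 mm. It was bent cold by hand, no true arc, and must be followed by feel (see bore).
- collar: Stop collar on the last straight part: dark steel disc, 28 mm diameter, 12 mm thick, set anywhere along about 20 mm. Origin = centre of the face that meets the carriage, on the rod's axis; x = direction of travel (to the post), z up. Only clamped: it slips along the rod if pushed with more than about 20 N. A light press is 4 to 8 N.
- carriage: Loose probe carriage, 0.17 to 0.35 kg, upright on its foot: aluminium block 24 (x) x 40 (y) x 48 mm. On top a grey grip fin, 24 mm long in x, 10 mm thick in y, from 48 to 84 mm above the underside. Brass probe sticks out 22 mm from the +y side; +y must face the inside of the bend, x the way of travel. Origin = centre of underside. Heavy foot: hangs upright on the rod.
- bore (a point): Middle of the carriage's bore: 16 mm wide, right through along x, axis 34 mm above the underside; 2 mm play all round on the rod. Axes as the carriage. The rod's curve between its ends is known only to some 20 mm: it is straight in places, tight in others (radius down to 60 mm, always to the left, small kinks under 8 degrees), different each time, and rigid.
- bore_front (a point): Centre of the bore's mouth in the carriage's +x face, the face that meets the collar; 12 mm ahead of point bore. Axes as the carriage.
- setting_block: Bystander much like the carriage (24 x 40 x 48 mm aluminium block with the same fin) but solid: no bore, no probe. Loose; changes places with the carriage. Origin at the centre of its underside.
- glue: Bystander: small red bottle with white cap, 28 mm diameter, 100 mm tall, loose; origin at its underside.
- driver: Bystander: screwdriver lying on the bench, loose.
- spacer: Bystander: white plastic ring, 44 mm diameter, 12 mm tall, loose.
- knurled_weight: Bystander: small steel cylinder, 32 mm diameter, 24 mm tall, loose.
There are look-alikes about, which are no part of the job. What is shaped like the carriage but brown or pink is not meant.

How it is judged:
By the outcome, as a careful person would: the job done as asked, in the order asked, and still so for the second after the job is handed in, with the robot touching nothing.
It also fails if it takes over 72 s, if anything falls off the work surface, if the arm or the gripper's body presses on something with over 40 N, if the wrist force passes 120 N, or if a joint passes its speed limit or range.

ROBOT

A 6-joint arm with a two-finger parallel gripper is mounted at the origin on the work surface. World frame = base frame: x ahead of the robot, y to its left, z up, the work surface at z = 0. Lengths are in m, angles in rad, forces in N, time in s.
With the tool pointing down it reaches from about 0.35 to 0.725 m from the base axis. Payload 4.3 kg.
Tool frame: the origin (TCP) lies midway between the tips of the shut fingers; the grasp point (between the pads) lies 19 mm behind it; z points along the fingers, y is the line along which they close (so a half turn about z gives the same grasp; the last joint's range is limited). The gripper opens to 85 mm and grips with 20 to 120 N. Pads are 22 mm wide; open, the fingers measure 114 mm over their backs; the gripper's body (76 mm by 85 mm) begins 54 mm behind the grasp point. The pads swing forward as they close: fully open they stand 13 mm farther back than shut.
Start: joints at [-1.322, 0.377, 0.081, 1.274, 0, 1.46], TCP at [0.202, -0.538, 0.231] pointing down, gripper open.
Joint ranges: [-2.72, 2.72], [-0.84, 1.66], [-1.02, 1.22], [-1.77, 2.12], [-1.37, 1.28], [-3.14, 3.14]. Speed limits (rad/s): [2.57, 2.57, 3.14, 3.14, 3.14, 3.14].

INTERFACE

Orientations are given as a unit quaternion [x, y, z, w].
In Python, from cell import * gives the robot as it stands.
- The arm moves only by the tool jog_arm, never from a script. Its argument "moves" is one flat list of numbers, 5 for each row, row after row: the shift along the tool's x, y, z in m, then the turn about the tool's z in degrees, then the finger opening in m, from 0 to 0.0854. A call has exactly 5 rows; each row shifts and turns the commanded pose from where the row before left it, along the tool's axes as they then stand; what a row does not reach is not made up. A row lasts 1/10 s, in which the tool goes at most 50 mm and 8.59 degrees, less where a joint would pass 70% of its speed; a pose out of reach is approached as far as the arm can. A call is refused whole if a number of a shift passes 0.05 or a number of a turn 8.59, either way. A call with a gripper value outside its range is refused whole. The fingers move at their own pace and stop on an object; the grip force is fixed at half the most. Time passes only in rows, so rows that do not move let the fingers close, or fill a call up. It gives the time, the measured TCP pose, the force, the opening and the grip force at its end, in the units of the state.
- observe(): the state, without advancing time (a new reading comes with each control period).
- snapshot(name): name is "scene" or "top" or "wrist"; returns the picture (420x560x3 uint8, red, green, blue); there is no depth.
- camera_params(name): a dict with "K" (3x3 intrinsics, pixels), "rvec" (rotation vector, rad) and "tvec" (3), from world to camera coordinates, as OpenCV has them. Camera axes: x right, y down, z forward; pixel columns grow to the right and rows downward; lengths in m; the calibration is good to about 2 mm. A picture is of the moment at which its call begins: read the wrist's pose just before it. camera_params takes no time and is no camera call; for the wrist camera it gives the pose at the moment of the call.
- sign_off(): hands the job in; it is judged then, once.
The state is a dict: "time": time; "q": joint angles; "qd": joint speeds; "joint_torque": joint torques, N m; "tool_pos": TCP position; "ee_rot": TCP orientation; "wrist_force": force on the tool from outside, world axes, zero at the start; "moment": the same for the moment, N m; "gripper_width": finger opening in m; "grip_force": force on a finger pad.
Only numpy, scipy, OpenCV 4.12 (cv2) and the standard library are available. Lean on these libraries where they do the work, as an engineer would, in place of code of your own. Each camera call takes 0.05 s, during which the arm holds its last target. There are 200 camera calls.

## Working session

There is one attempt and no reset: what is moved stays moved. The work goes in short steps, Python scripts to look and compute and a tool call to move; the robot and the scene stay as the last step left them, time stands still between calls to the robot, and variables do not carry over. Pictures are saved under pics/ and viewed, at most 10 in all, crops included, and the job is handed in when it is done.

Besides the shell and the picture viewer there is one more tool, called after ">>>" as name(argument=value, ...), one argument or row to a line, values as JSON. jog_arm: Moves the arm, as the interface text tells. Its arguments: {"type":"object","properties":{"moves":{"type":"array","items":{"type":"number"}}},"required":["moves"]}

```bash
mkdir -p pics; ls; cat > h.py <<'E'
from cell import *
import numpy as np, cv2
from scipy.spatial.transform import Rotation as R
def cam(n):
    p=camera_params(n); return np.array(p["K"]),R.from_rotvec(np.ravel(p["rvec"])).as_matrix(),np.ravel(p["tvec"])
def ray(c,uv,z):
    K,Rm,t=c; d=Rm.T@np.linalg.inv(K)@[uv[0],uv[1],1]; o=-Rm.T@t; return o+d*(z-o[2])/d[2]
def proj(c,P):
    K,Rm,t=c; q=K@(Rm@np.array(P)+t); return q[:2]/q[2]
def save(n,im): cv2.imwrite(n,im[...,::-1])
E
python3 - <<'E'
from h import *
for n in("scene","top"):
    im=snapshot(n); np.save(n+".npy",im); save(f"pics/{n}0.png",im); K,Rm,t=cam(n); print(n,K.round(1).tolist(),(-Rm.T@t).round(3),Rm.round(2).tolist())
s=observe(); print({k:np.round(v,3).tolist() for k,v in s.items()})
E
```

```text
pics
scene [[519.9, 0.0, 279.1], [0.0, 519.9, 218.2], [0.0, 0.0, 1.0]] [ 1.118 -0.362  1.009] [[0.49, 0.87, 0.02], [0.7, -0.38, -0.6], [-0.52, 0.3, -0.8]]
top [[417.6, 0.0, 275.0], [0.0, 417.6, 206.6], [0.0, 0.0, 1.0]] [ 0.412 -0.015  1.049] [[-0.03, -1.0, -0.03], [-0.99, 0.03, -0.11], [0.11, 0.03, -0.99]]
{'time': 0.1, 'q': [-1.322, 0.378, 0.08, 1.274, 0.0, 1.46], 'qd': [-0.001, -0.0, 0.001, 0.001, -0.0, -0.0], 'joint_torque': [0.001, -46.469, 27.058, 0.012, -0.0, 0.0], 'tool_pos': [0.202, -0.538, 0.23], 'ee_rot': [0.984, 0.178, -0.0, -0.001], 'wrist_force': [1.046, 0.049, -0.382], 'moment': [0.001, -0.027, -0.02], 'grip_force': 0.0, 'gripper_width': 0.085}
```

View pics/top0.png

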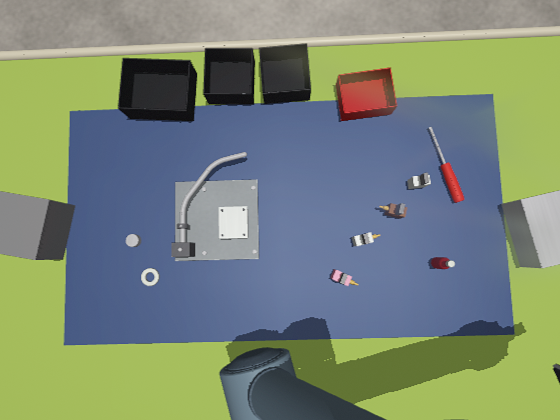

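View pics/scene0.png

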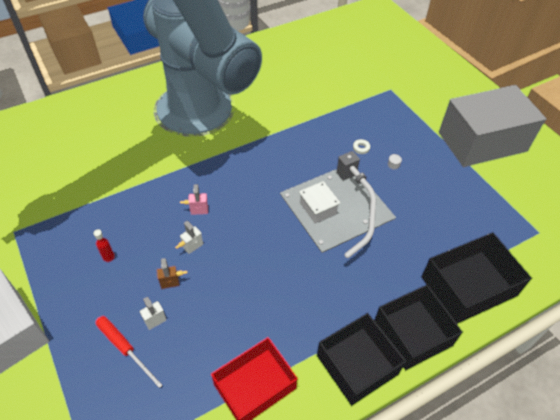

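Top view: the carriage look-alikes are the aluminium one with a brass probe (365,239), the aluminium one with no probe (419,181, setting block), a brown one (397,210) and a pink one (343,278). The aluminium one with the probe fits the description. The rod tip is at (245,155), the post at (183,250) and the collar at (183,226).

```bash
python3 - <<'E'
from h import *
c=cam("top"); s=cam("scene")
for n,uv,z in [("carr",(362,240),.05),("tip",(245,155),.048),("post",(183,249),.07),("block",(419,181),.05),("collar",(183,226),.05),("unit",(233,222),.053),("brown",(397,210),.05),("pink",(343,278),.05)]:
    P=ray(c,uv,z); print(n,P.round(3),"scene px",proj(s,P).round(0))
K,Rm,t=cam("wrist"); o=observe(); T=R.from_quat(o["ee_rot"]).as_matrix()
print("wristcam in tool",(T.T@(-Rm.T@t-o["tool_pos"])).round(3),(Rm@T).round(3).tolist(),K.round(1).tolist())
E
```

```text
carr [ 0.436 -0.189  0.05 ] scene px [192. 231.]
tip [0.653 0.085 0.048] scene px [346. 253.]
post [0.427 0.234 0.07 ] scene px [347. 157.]
block [ 0.573 -0.332  0.05 ] scene px [154. 306.]
collar [0.483 0.239 0.05 ] scene px [360. 177.]
unit [0.488 0.117 0.053] scene px [319. 196.]
brown [ 0.505 -0.275  0.05 ] scene px [167. 269.]
pink [ 0.348 -0.14   0.05 ] scene px [196. 196.]
wristcam in tool [ 0.081 -0.001 -0.144] [[0.001, 1.0, 0.0], [-0.95, 0.001, -0.314], [-0.314, -0.0, 0.95]] [[376.4, 0.0, 277.7], [0.0, 376.4, 209.5], [0.0, 0.0, 1.0]]
```

```bash
cat >> h.py <<'E'
def yaw(T): return np.degrees(np.arctan2(T[1,0],T[0,0]))
def plan(xyz,yw,n,grip,start=None):
    """rows (tool axes) from present pose to xyz,yaw (deg), tool down"""
    o=observe(); p,y=start if start else (np.array(o["tool_pos"]),yaw(R.from_quat(o["ee_rot"]).as_matrix()))
    p=p.copy(); dy=(yw-y+180)%360-180; p0,y0=p.copy(),y; out=[]
    for i in range(1,n+1):
        g=p0+(np.array(xyz)-p0)*i/n; gy=y0+dy*i/n
        a=np.radians(y); X=np.array([np.cos(a),np.sin(a),0]); Y=np.array([np.sin(a),-np.cos(a),0]); d=g-p
        r=np.array([round(d@X,4),round(d@Y,4),round(-d[2],4)]); t=round(-(gy-y),1)
        p=p+r[0]*X+r[1]*Y+[0,0,-r[2]]; y-=t; out.append([*r.tolist(),t,grip])
    for k in range(0,n,5): print(str([v+0 for q in out[k:k+5] for v in q]))
    return p,y
def st():
    o=observe(); print("t",round(o["time"],2),"tcp",np.round(o["tool_pos"],4),"yaw",round(yaw(R.from_quat(o["ee_rot"]).as_matrix()),1),"F",np.round(o["wrist_force"],1),"w",round(o["gripper_width"],4),"grip",round(o["grip_force"],1))
E
python3 - <<'E'
from h import *
plan([.436,-.19,.23],180,20,.085)
E
```

```text
[0.0171, -0.0122, 0.0, np.float64(-8.0), 0.085, 0.0186, -0.0096, 0.0, np.float64(-7.9), 0.085, 0.0197, -0.0071, 0.0001, np.float64(-8.0), 0.085, 0.0206, -0.0042, 0.0, np.float64(-8.0), 0.085, 0.0209, -0.0013, 0.0, np.float64(-8.0), 0.085]
[0.0209, 0.0016, 0.0, np.float64(-7.9), 0.085, 0.0205, 0.0045, 0.0001, np.float64(-8.0), 0.085, 0.0196, 0.0073, 0.0, np.float64(-8.0), 0.085, 0.0185, 0.0099, 0.0, np.float64(-7.9), 0.085, 0.0169, 0.0124, 0.0, np.float64(-8.0), 0.085]
[0.015, 0.0146, 0.0, np.float64(-8.0), 0.085, 0.0129, 0.0166, 0.0001, np.float64(-8.0), 0.085, 0.0104, 0.0182, 0.0, np.float64(-7.9), 0.085, 0.0078, 0.0194, 0.0, np.float64(-8.0), 0.085, 0.005, 0.0204, 0.0, np.float64(-8.0), 0.085]
[0.0022, 0.0209, 0.0001, np.float64(-8.0), 0.085, -0.0008, 0.0209, 0.0, np.float64(-7.9), 0.085, -0.0036, 0.0207, 0.0, np.float64(-8.0), 0.085, -0.0065, 0.0199, 0.0, np.float64(-8.0), 0.085, -0.0092, 0.0188, 0.0001, np.float64(-7.9), 0.085]
```

>>> jog_arm(
  moves=[0.017, -0.012, 0, -8, 0.085, 0.019, -0.01, 0, -8, 0.085, 0.02, -0.007, 0, -8, 0.085, 0.021, -0.004, 0, -8, 0.085, 0.021, -0.001, 0, -8, 0.085],
)

```text
time: 0.6
tool_pos: [0.2618, -0.4498, 0.2308]
ee_rot: [0.862, 0.507, 0.0, -0.001]
wrist_force: [-0.0, 0.0, -0.4]
gripper_width: 0.0848
grip_force: 0.0
```

>>> jog_arm(
  moves=[0.021, 0.002, 0, -8, 0.085, 0.02, 0.004, 0, -8, 0.085, 0.02, 0.007, 0, -8, 0.085, 0.018, 0.01, 0, -8, 0.085, 0.017, 0.012, 0, -8, 0.085],
)

```text
time: 1.1
tool_pos: [0.3192, -0.3631, 0.2309]
ee_rot: [0.637, 0.771, 0.0, -0.0]
wrist_force: [-0.2, 0.5, -0.4]
gripper_width: 0.0852
grip_force: 0.0
```

>>> jog_arm(
  moves=[0.015, 0.015, 0, -8, 0.085, 0.013, 0.017, 0, -8, 0.085, 0.01, 0.018, 0, -8, 0.085, 0.008, 0.019, 0, -8, 0.085, 0.005, 0.02, 0, -8, 0.085],
)

```text
time: 1.6
tool_pos: [0.3772, -0.2763, 0.2309]
ee_rot: [0.335, 0.942, 0.0, -0.0]
wrist_force: [-0.2, 0.1, -0.8]
gripper_width: 0.085
grip_force: 0.0
```

>>> jog_arm(
  moves=[0.002, 0.021, 0, -8, 0.085, -0.001, 0.021, 0, -8, 0.085, -0.004, 0.021, 0, -8, 0.085, -0.006, 0.02, 0, -8, 0.085, -0.009, 0.019, 0, -8, 0.085],
)

```text
time: 2.1
tool_pos: [0.4353, -0.1885, 0.2309]
ee_rot: [-0.008, 1.0, 0.0, -0.0]
wrist_force: [0.4, -0.5, 0.1]
gripper_width: 0.0847
grip_force: 0.0
```

```bash
sed -i 's/t=round(-(gy-y),1)/t=round(float(y-gy),1)/' h.py; python3 - <<'E'
from h import *
st(); im=snapshot("wrist"); c=cam("wrist"); np.save("w1.npy",im); np.save("w1c.npy",np.array([*c],dtype=object),allow_pickle=True)
u,v=proj(c,[.436,-.189,.05]); print(u,v)
u,v=int(u),int(v); x0,y0=max(u-110,0),max(v-90,0); print(x0,y0); cr=im[y0:y0+180,x0:x0+220]; save("pics/w1.png",cv2.resize(cr,None,fx=3.3,fy=3.3,interpolation=2))
E
```

```text
t 2.1 tcp [ 0.4353 -0.1885  0.2309] yaw -179.1 F [ 0.4 -0.5  0.1] w 0.0847 grip 0.0Traceback (most recent call last):
  File "<stdin>", line 2, in <module>
ValueError: could not broadcast input array from shape (3,3) into shape (3,)
```

```bash
python3 - <<'E'
from h import *
im=np.load("w1.npy"); c=cam("wrist"); 
import pickle; pickle.dump(c,open("w1c.pkl","wb"))
u,v=proj(c,[.436,-.189,.05]); print(u,v)
u,v=int(u),int(v); x0,y0=max(u-110,0),max(v-90,0); print(x0,y0); cr=im[y0:y0+180,x0:x0+220]; save("pics/w1.png",cv2.resize(cr,None,fx=3.3,fy=3.3,interpolation=2))
E
```

```text
272.60813202507234 179.4189326010966
162 89
```

View pics/w1.png

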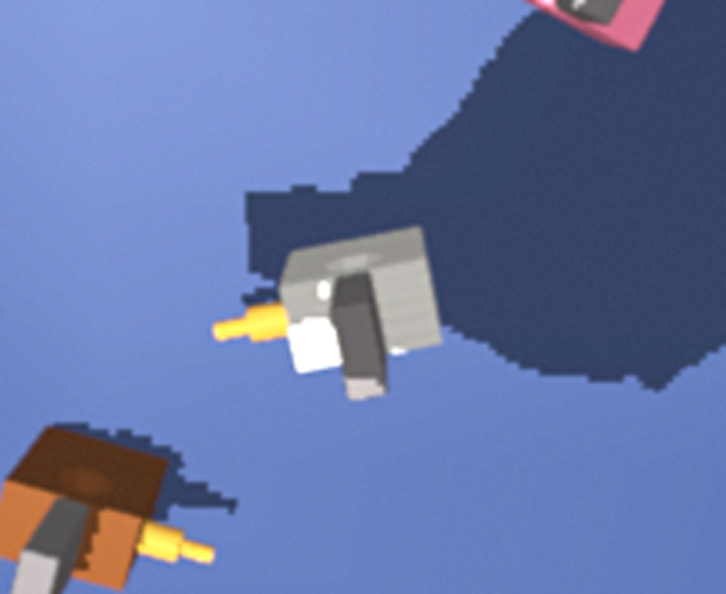

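Close crop: aluminium block with a bore in its near face and a brass probe on the left (world −y). This is the carriage. Block-top corners in the crop are about (283,288), (425,259), (440,342) and (297,372). The fin-top back edge runs (347,398)–(385,392).

```bash
python3 - <<'E'
from h import *
import pickle; c=pickle.load(open("w1c.pkl","rb"))
f=lambda x,y,z: ray(c,(162+(x+.5)/3.3-.5,89+(y+.5)/3.3-.5),z)
C=[f(x,y,.048) for x,y in[(283,288),(425,259),(440,342),(297,372)]]
for p in C: print(p.round(4))
print("sides",[round(np.linalg.norm(C[i]-C[(i+1)%4])*1e3,1) for i in range(4)],"centre",np.mean(C,0).round(4))
d=C[1]-C[0]; d2=C[2]-C[3]; print("yaw of -probe dir",np.degrees(np.arctan2(d[1],d[0])),np.degrees(np.arctan2(d2[1],d2[0])))
a,b=f(347,398,.084),f(385,392,.084); print("fin back",a.round(4),b.round(4),np.linalg.norm(a-b), ((a+b)/2).round(4))
print("probe tip",f(213,333,.034).round(4))
E
```

```text
[ 0.4338 -0.2114  0.048 ]
[ 0.425  -0.1735  0.048 ]
[ 0.448  -0.1686  0.048 ]
[ 0.4574 -0.2077  0.048 ]
sides [np.float64(38.9), np.float64(23.4), np.float64(40.1), np.float64(23.9)] centre [ 0.441  -0.1903  0.048 ]
yaw of -probe dir 102.99493541469472 103.55966191100312
fin back [ 0.4526 -0.1931  0.084 ] [ 0.4509 -0.1838  0.084 ] 0.009494188324538326 [ 0.4517 -0.1884  0.084 ]
probe tip [ 0.4506 -0.2324  0.034 ]
```

```bash
python3 - <<'E'
from h import *
s=plan([.441,-.190,.12],-166.8,5,.05); s=plan([.441,-.190,.053],-166.8,5,.05,start=s)
E
```

```text
[-0.0009, -0.0008, 0.0222, -2.4, 0.05, -0.0008, -0.0008, 0.0222, -2.4, 0.05, -0.0008, -0.0008, 0.0221, -2.4, 0.05, -0.0008, -0.0009, 0.0222, -2.4, 0.05, -0.0007, -0.0009, 0.0222, -2.3, 0.05]
[0.0, 0.0, 0.0134, 0.0, 0.05, 0.0, 0.0, 0.0134, 0.0, 0.05, 0.0, 0.0, 0.0134, 0.0, 0.05, 0.0, 0.0, 0.0134, 0.0, 0.05, 0.0, 0.0, 0.0134, 0.0, 0.05]
```

>>> jog_arm(
  moves=[-0.001, -0.001, 0.022, -2.4, 0.05, -0.001, -0.001, 0.022, -2.4, 0.05, -0.001, -0.001, 0.022, -2.4, 0.05, -0.001, -0.001, 0.022, -2.4, 0.05, -0.001, -0.001, 0.022, -2.4, 0.05],
)

```text
time: 2.65
tool_pos: [0.4402, -0.1941, 0.1202]
ee_rot: [-0.109, 0.994, 0.0, -0.0]
wrist_force: [-0.1, -0.2, 0.3]
gripper_width: 0.05
grip_force: 0.0
```

>>> jog_arm(
  moves=[0, 0, 0.0135, 0, 0.05, 0, 0, 0.0135, 0, 0.05, 0, 0, 0.0135, 0, 0.05, 0, 0, 0.0135, 0, 0.05, 0, 0, 0.0135, 0, 0.05],
)

```text
time: 3.15
tool_pos: [0.4401, -0.1941, 0.053]
ee_rot: [-0.109, 0.994, 0.0, -0.0]
wrist_force: [0.3, 0.2, -0.1]
gripper_width: 0.0503
grip_force: 0.0
```

>>> jog_arm(
  moves=[0, 0, 0, 0, 0.04, 0, 0, 0, 0, 0.03, 0, 0, 0, 0, 0.02, 0, 0, 0, 0, 0.0, 0, 0, 0, 0, 0],
)

```text
time: 3.65
tool_pos: [0.4413, -0.1943, 0.0546]
ee_rot: [-0.109, 0.994, -0.0, 0.001]
wrist_force: [0.1, 0.9, 2.5]
gripper_width: 0.009
grip_force: 59.4
```

>>> jog_arm(
  moves=[0, 0, 0, 0, 0, 0, 0, 0, 0, 0, 0, 0, 0, 0, 0, 0, 0, 0, 0, 0, 0, 0, 0, 0, 0],
)

```text
time: 4.15
tool_pos: [0.4413, -0.1943, 0.0546]
ee_rot: [-0.109, 0.994, -0.001, 0.001]
wrist_force: [-1.2, -0.1, 5.4]
gripper_width: 0.009
grip_force: 59.8
```

```bash
python3 - <<'E'
from h import *
st(); print(observe()["moment"])
E
```

```text
t 4.15 tcp [ 0.4413 -0.1943  0.0546] yaw -167.4 F [-1.2 -0.1  5.4] w 0.009 grip 59.8
[ 0.09030133  0.09057979 -0.00174234]
```

>>> jog_arm(
  moves=[0, 0, -0.01, 0, 0, 0, 0, -0.02, 0, 0, 0, 0, -0.03, 0, 0, 0, 0, -0.03, 0, 0, 0, 0, -0.03, 0, 0],
)

```text
time: 4.65
tool_pos: [0.4397, -0.1934, 0.1747]
ee_rot: [-0.109, 0.994, 0.001, -0.001]
wrist_force: [0.9, -0.7, -2.9]
gripper_width: 0.009
grip_force: 58.6
```

```bash
python3 - <<'E'
from h import *
st(); plan([.54,.10,.28],90,15,0)
E
```

```text
t 4.65 tcp [ 0.4397 -0.1934  0.1747] yaw -167.4 F [ 0.9 -0.7 -2.9] w 0.009 grip 58.6
[-0.0108, 0.0176, -0.007, 6.8, 0, -0.0086, 0.0188, -0.007, 6.9, 0, -0.0063, 0.0197, -0.0071, 6.8, 0, -0.0039, 0.0203, -0.007, 6.8, 0, -0.0015, 0.0206, -0.007, 6.9, 0]
[0.001, 0.0207, -0.007, 6.8, 0, 0.0035, 0.0204, -0.007, 6.9, 0, 0.0058, 0.0198, -0.0071, 6.8, 0, 0.0082, 0.019, -0.007, 6.8, 0, 0.0103, 0.0179, -0.007, 6.9, 0]
[0.0125, 0.0165, -0.007, 6.8, 0, 0.0143, 0.0149, -0.007, 6.8, 0, 0.0159, 0.0131, -0.0071, 6.9, 0, 0.0175, 0.0112, -0.007, 6.8, 0, 0.0186, 0.0089, -0.007, 6.9, 0]
```

>>> jog_arm(
  moves=[-0.011, 0.018, -0.007, 6.8, 0, -0.009, 0.019, -0.007, 6.9, 0, -0.006, 0.02, -0.007, 6.8, 0, -0.004, 0.02, -0.007, 6.8, 0, -0.001, 0.021, -0.007, 6.9, 0],
)

```text
time: 5.15
tool_pos: [0.4734, -0.094, 0.2089]
ee_rot: [0.19, 0.982, 0.0, -0.001]
wrist_force: [1.0, 0.6, -3.1]
gripper_width: 0.009
grip_force: 58.9
```

>>> jog_arm(
  moves=[0.001, 0.021, -0.007, 6.8, 0, 0.003, 0.02, -0.007, 6.9, 0, 0.006, 0.02, -0.007, 6.8, 0, 0.008, 0.019, -0.007, 6.8, 0, 0.01, 0.018, -0.007, 6.9, 0],
)

```text
time: 5.65
tool_pos: [0.5075, 0.0034, 0.2438]
ee_rot: [0.47, 0.882, -0.0, -0.001]
wrist_force: [0.7, -0.5, -2.9]
gripper_width: 0.009
grip_force: 58.9
```

>>> jog_arm(
  moves=[0.012, 0.017, -0.007, 6.8, 0, 0.014, 0.015, -0.007, 6.8, 0, 0.016, 0.013, -0.007, 6.9, 0, 0.018, 0.011, -0.007, 6.8, 0, 0.019, 0.009, -0.007, 6.9, 0],
)

```text
time: 6.15
tool_pos: [0.5413, 0.1016, 0.2787]
ee_rot: [0.709, 0.705, -0.001, -0.001]
wrist_force: [0.7, -0.4, -3.0]
gripper_width: 0.009
grip_force: 58.9
```

>>> jog_arm(
  moves=[0, 0, 0, 0, 0, 0, 0, 0, 0, 0, 0, 0, 0, 0, 0, 0, 0, 0, 0, 0, 0, 0, 0, 0, 0],
)

```text
time: 6.65
tool_pos: [0.5416, 0.1002, 0.2785]
ee_rot: [0.708, 0.707, -0.0, -0.0]
wrist_force: [0.2, -0.0, -2.7]
gripper_width: 0.0091
grip_force: 59.0
```

```bash
python3 - <<'E'
from h import *
import pickle
st(); c=cam("wrist"); im=snapshot("wrist"); np.save("w2.npy",im); pickle.dump((c,observe()),open("w2c.pkl","wb")); save("pics/w2.png",cv2.resize(im,(800,600),interpolation=2))
E
```

```text
t 6.65 tcp [0.5416 0.1002 0.2785] yaw 89.9 F [ 0.2 -0.  -2.7] w 0.0091 grip 59.0
```

View pics/w2.png

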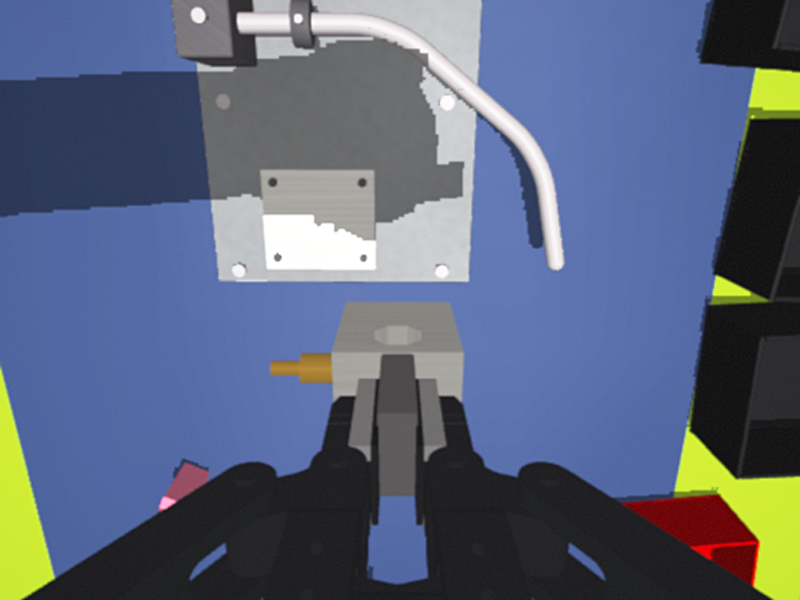

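The picture shows the held carriage, with its bore at (397,334) and the probe on the left, the side that will be inside the bend. The whole rod is visible from the tip (556,263) round to the collar (301,22) and the post. Next I extract the rod axis and the carriage pose in the hand.

```bash
cat > rod.py <<'E'
from h import *
import pickle
from scipy.interpolate import splprep,splev
from scipy.ndimage import map_coordinates
c,o=pickle.load(open("w2c.pkl","rb")); im=np.load("w2.npy").astype(float)
k=lambda x,y:np.array([(x+.5)*.7-.5,(y+.5)*.7-.5])
pts=np.array([k(*p) for p in [(556,263),(548,215),(540,175),(525,143),(500,115),(470,90),(440,65),(410,42),(380,27),(350,22),(325,21)]])
def dense(P,n,s=0):
    tck,_=splprep(P.T,s=s); u=np.linspace(0,1,n); return np.array(splev(u,tck)).T,np.array(splev(u,tck,der=1)).T
for it in range(2):
    Q,D=dense(pts,60,0 if it==0 else 15); N=np.c_[-D[:,1],D[:,0]]/np.linalg.norm(D,axis=1)[:,None]
    w=np.arange(-13,13.01,.25); out=[]
    for q,n in zip(Q,N):
        pr=np.array([map_coordinates(im[...,ch],[q[1]+w*n[1],q[0]+w*n[0]],order=1) for ch in range(3)])
        # rod is warm: r-b high relative to blue bench/grey; use gradient magnitude edges
        g=np.abs(np.gradient(pr,axis=1)).sum(0); g=np.convolve(g,np.ones(5)/5,'same')
        best=max(((g[i]+g[j],i,j) for i in range(4,len(w)-4) for j in range(i+1,len(w)-4) if 8<=w[j]-w[i]<=14.5),default=None)
        out.append(((w[best[1]]+w[best[2]])/2,w[best[2]]-w[best[1]]))
    out=np.array(out); m=np.abs(out[:,0])<5; pts=(Q+N*out[:,:1])[m]
W=np.array([ray(c,p,.048) for p in pts])[:,:2]
E
cat > r1.py <<'E'
from rod import *
print("width px",out[m,1].round(1)); 
vis=cv2.resize(im[:200,150:430].astype(np.uint8),None,fx=2.8,fy=2.8,interpolation=2)
for p in pts: cv2.circle(vis,tuple(int(round((a+.5)*2.8)) for a in (p-[150,0])),1,(255,0,0),-1)
save("pics/rod.png",vis)
for p in W[::3]: print(p.round(4))
T=R.from_quat(o["ee_rot"]).as_matrix(); tp=np.array(o["tool_pos"]); z0=tp[2]-.0546
tl=lambda P:(T.T@(P-tp)*1e3).round(1)
for n,p,z in [("tipend",k(557,271),.048),("topL",k(332,352),z0+.048),("topR",k(463,352),z0+.048),("botL",k(347,303),z0),("botR",k(448,303),z0),("bore",k(397,335),z0+.034),("colL",k(314,5),.048),("post edge",k(238,22),.048)]:
    P=ray(c,p,z); print(n,P.round(4),"tool",tl(P))
E
python3 r1.py
```

```text
width px [10.5 10.8 11.  10.5 12.  12.  11.8 12.  11.5 12.2 12.  12.2 12.  12.2
 12.2 12.  12.2 12.2 12.8 12.8 12.8 12.8 13.  12.8 11.5 12.5 12.5 12.5
 12.8 12.8 14.  14.5 14.  14.5 14.2 14.2 14.5 14.5 14.5 14.5  9.5  8.
  9.   9.   9.  11.2 11.8 10.8 12.8 11.5 13.  12.   9.2 14.5 14.5 14.5]
[0.6564 0.0858]
[0.6532 0.0992]
[0.6497 0.1125]
[0.647  0.1259]
[0.644  0.1388]
[0.6394 0.1508]
[0.6329 0.1618]
[0.6249 0.1718]
[0.6155 0.1805]
[0.6054 0.1881]
[0.5954 0.1951]
[0.5853 0.2018]
[0.5758 0.2094]
[0.5666 0.2169]
[0.5614 0.2266]
[0.5503 0.2306]
[0.5396 0.2349]
[0.5286 0.2387]
[0.5167 0.2388]
tipend [0.6575 0.0796 0.048 ] tool [-20.5 115.9 230.6]
topL [0.5223 0.1154 0.272 ] tool [ 15.1 -19.4   6.6]
topR [0.5622 0.1154 0.272 ] tool [15.1 20.4  6.6]
botL [0.5226 0.1149 0.224 ] tool [ 14.6 -19.1  54.6]
botR [0.562  0.1149 0.224 ] tool [14.6 20.2 54.6]
bore [0.5421 0.1153 0.258 ] tool [15.   0.3 20.6]
colL [0.4908 0.2507 0.048 ] tool [150.4 -51.1 230.6]
post edge [0.4427 0.2412 0.048 ] tool [140.8 -99.1 230.6]
```

View pics/rod.png

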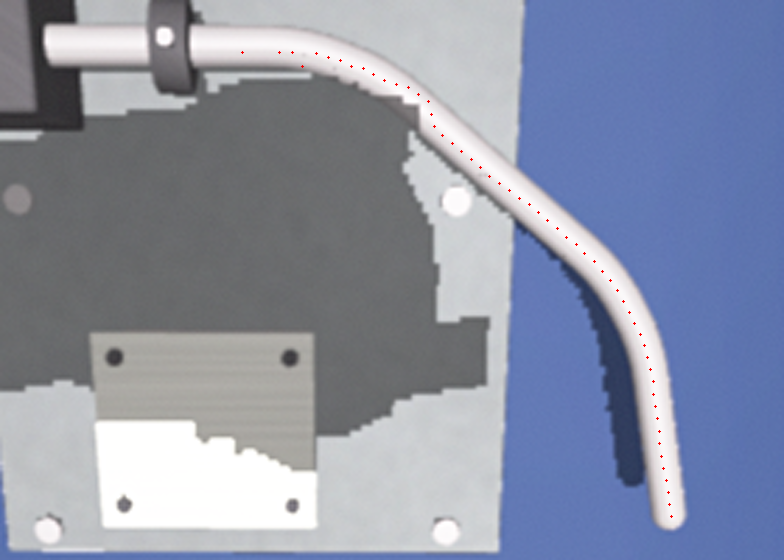

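The dots follow the rod well over the bench, but they drift onto the shadow edge over the plate, at (430,110) and (300,66). A colour criterion should fix that.

```bash
python3 - <<'E'
import numpy as np
im=np.load("w2.npy").astype(int)
def v(x,y): return im[int(y/2.8),150+int(x/2.8)]
for n,x in [("x=220",220),("x=350",350),("x=420",420)]:
    col=150+int(x/2.8); print(n,[(r,*im[r,col]) for r in range(4,48,2)])
E
```

```text
x=220 [(4, np.int64(191), np.int64(194), np.int64(195)), (6, np.int64(191), np.int64(193), np.int64(196)), (8, np.int64(175), np.int64(174), np.int64(176)), (10, np.int64(217), np.int64(209), np.int64(211)), (12, np.int64(234), np.int64(230), np.int64(231)), (14, np.int64(246), np.int64(243), np.int64(244)), (16, np.int64(249), np.int64(245), np.int64(247)), (18, np.int64(232), np.int64(228), np.int64(228)), (20, np.int64(219), np.int64(211), np.int64(214)), (22, np.int64(174), np.int64(167), np.int64(168)), (24, np.int64(102), np.int64(103), np.int64(105)), (26, np.int64(186), np.int64(189), np.int64(191)), (28, np.int64(193), np.int64(195), np.int64(200)), (30, np.int64(147), np.int64(149), np.int64(151)), (32, np.int64(132), np.int64(133), np.int64(135)), (34, np.int64(100), np.int64(101), np.int64(104)), (36, np.int64(103), np.int64(103), np.int64(106)), (38, np.int64(104), np.int64(105), np.int64(106)), (40, np.int64(104), np.int64(105), np.int64(107)), (42, np.int64(103), np.int64(105), np.int64(106)), (44, np.int64(105), np.int64(106), np.int64(107)), (46, np.int64(103), np.in
[... 1577 characters left out ...]
(196), np.int64(201), np.int64(202)), (22, np.int64(196), np.int64(200), np.int64(202)), (24, np.int64(196), np.int64(199), np.int64(201)), (26, np.int64(197), np.int64(203), np.int64(204)), (28, np.int64(196), np.int64(201), np.int64(202)), (30, np.int64(188), np.int64(185), np.int64(187)), (32, np.int64(223), np.int64(215), np.int64(219)), (34, np.int64(235), np.int64(230), np.int64(232)), (36, np.int64(244), np.int64(241), np.int64(242)), (38, np.int64(248), np.int64(242), np.int64(245)), (40, np.int64(242), np.int64(236), np.int64(238)), (42, np.int64(224), np.int64(215), np.int64(218)), (44, np.int64(207), np.int64(199), np.int64(200)), (46, np.int64(177), np.int64(170), np.int64(173))]
```

```bash
cat > rod.py <<'E'
from h import *
import pickle
from scipy.interpolate import UnivariateSpline
from scipy.ndimage import map_coordinates
c,o=pickle.load(open("w2c.pkl","rb")); im=np.load("w2.npy").astype(float)
k=lambda x,y:np.array([(x+.5)*.7-.5,(y+.5)*.7-.5])
G=cv2.GaussianBlur(im,(3,3),0); M=((G[...,0]-G[...,1])>1.0)&(G[...,0]>120)
M=M.astype(float)
def arc(P): return np.r_[0,np.cumsum(np.linalg.norm(np.diff(P,axis=0),axis=1))]
def fit(P,s):
    a=arc(P); return a,[UnivariateSpline(a,P[:,i],s=s,k=4) for i in(0,1)]
pts=np.array([k(*p) for p in [(556,260),(548,215),(540,175),(525,143),(500,115),(470,90),(440,65),(410,42),(380,27),(350,22),(325,21)]])
for it in range(3):
    a,f=fit(pts,10); u=np.linspace(0,a[-1],60); Q=np.c_[f[0](u),f[1](u)]; D=np.c_[f[0].derivative()(u),f[1].derivative()(u)]
    N=np.c_[-D[:,1],D[:,0]]/np.linalg.norm(D,axis=1)[:,None]; w=np.arange(-11,11.01,.25)
    V=np.array([map_coordinates(M,[q[1]+w*n[1],q[0]+w*n[0]],order=1) for q,n in zip(Q,N)])
    wd=V.sum(1)*.25; off=(V*w).sum(1)/V.sum(1); pts=Q+N*off[:,None]
W=np.array([ray(c,p,.048) for p in pts])[:,:2]
tip=np.array([.6575,.0796])
# arc length s measured from tip; extended straight before the tip and after the last point
a,f=fit(W,len(W)*(.0004**2)); s0=np.linalg.norm(W[0]-tip)
def P(s):
    s=s-s0; t=np.clip(s,0,a[-1]); p=np.array([g(t) for g in f]); d=np.array([g.derivative()(np.clip(t,.004,a[-1]-.004)) for g in f]); return p+d/np.linalg.norm(d)*(s-t)
def pose(s):
    "bore middle & yaw with the bore centred on the rod, middle at arc s"
    A,B=P(s-.012),P(s+.012); m=(A+B)/4+P(s)/2; d=B-A; return m,np.degrees(np.arctan2(d[1],d[0]))%360
L=a[-1]+s0
E
python3 - <<'E'
from rod import *
print(wd.round(1)); print("resid mm",(np.abs(np.c_[f[0](a),f[1](a)]-W).max()*1e3).round(2),"L",L)
for s in np.arange(-.02,L+.02,.01): q,y=pose(s); print(round(s,3),q.round(4),round(y,1))
E
```

```text
[10.5 11.3 11.2 11.1 11.1 12.1 11.1 12.  12.  11.9 12.1 11.2 12.3 12.4
 12.1 12.1 12.3 12.7 12.8 12.8 12.9 12.8 13.  12.9 13.3 12.7 13.5 12.9
 13.  13.4 13.6 13.7 14.2 14.3 15.2 14.  14.9 14.9 14.8 14.8 14.  11.3
 11.4 11.4 12.3 14.4 14.7 13.5 15.2 14.2 14.6 15.1 15.2 16.1 16.  15.
 15.  15.  15.  16. ]
resid mm 1.11 L 0.249074737775568
-0.02 [0.6656 0.061 ] 110.1
-0.01 [0.6622 0.0704] 110.1
0.0 [0.6587 0.0798] 110.6
0.01 [0.6554 0.0893] 108.5
0.02 [0.6526 0.0989] 104.1
0.03 [0.6505 0.1088] 99.9
0.04 [0.6487 0.1187] 100.0
0.05 [0.6467 0.1285] 103.3
0.06 [0.644 0.138] 108.7
0.07 [0.6403 0.1471] 115.1
0.08 [0.6356 0.1558] 121.6
0.09 [0.6301 0.1639] 127.4
0.1 [0.6237 0.1715] 132.5
0.11 [0.6167 0.1786] 136.6
0.12 [0.6093 0.1852] 139.8
0.13 [0.6015 0.1916] 141.8
0.14 [0.5936 0.1977] 142.6
0.15 [0.5857 0.2038] 142.4
0.16 [0.5778 0.2099] 141.9
0.17 [0.57   0.2161] 141.9
0.18 [0.5621 0.222 ] 143.2
0.19 [0.5541 0.2276] 146.6
0.2 [0.5458 0.2325] 152.7
0.21 [0.5368 0.2364] 160.7
0.22 [0.5272 0.2389] 169.0
0.23 [0.5172 0.2403] 176.1
0.24 [0.5071 0.2405] 181.1
0.25 [0.4972 0.2402] 183.3
0.26 [0.4872 0.2396] 183.7
```

```bash
cat >> rod.py <<'E'
def line(Z):
    m=Z.mean(0); d=np.linalg.svd(Z-m)[2][0]; return m,d
S=a+s0
i=S<.052; m1,d1=line(W[i]); d1*=np.sign(d1[1]); 
far=np.array([ray(c,(x,(M[:35,x]*np.arange(35)).sum()/M[:35,x].sum()),.048)[:2] for x in range(172,197,3)])
j=W[:,0]<.515; m2,d2=line(np.r_[W[j],far]); d2*=-np.sign(d2[0])
W2=W.copy(); W2[i]=m1+((W[i]-m1)@d1)[:,None]*d1; W2[j]=m2+((W[j]-m2)@d2)[:,None]*d2
W2=np.r_[[m1+((tip-m1)@d1-x)*d1 for x in(.03,.02,.01,0)],W2,[m2+((W2[-1]-m2)@d2+x)*d2 for x in(.005,.01,.02,.03)]]
a,f=fit(W2,len(W2)*(.0004**2)); s0=-.03; L=a[-1]+s0
E
python3 - <<'E'
from rod import *
print("first line yaw",np.degrees(np.arctan2(d1[1],d1[0])),"last",np.degrees(np.arctan2(d2[1],d2[0]))%360, "far",far.round(4).tolist())
print("resid",[(np.abs(np.c_[f[0](a),f[1](a)]-W2).max(1)*1e3).round(1)])
for s in np.arange(-.02,L,.01): q,y=pose(s); print(round(s,3),q.round(4),round(y,1))
# collar right-hand edge at rod height: look along row ~17
col=G[:,:,:].sum(2); print([(x,int(col[33,x]),int(M[16,x])) for x in range(196,226)])
E
```

```text
first line yaw 102.48702482136821 last 179.55608168180007 far [[0.4476, 0.241], [0.4503, 0.241], [0.453, 0.2414], [0.4557, 0.241], [0.4583, 0.2406], [0.4611, 0.241], [0.4637, 0.241], [0.4664, 0.241], [0.4691, 0.241]]
resid [array([0.6, 0.2, 0.6, 0.5, 0.3, 0.2, 0. , 0.2, 0.3, 0.5, 0.6, 0.6, 0.6,
       0.5, 0.4, 0.3, 0.4, 0.4, 0.5, 0.7, 0.5, 0.4, 0.6, 0.6, 0.7, 0.7,
       0.5, 0.3, 0.2, 0.3, 0.5, 0.5, 0.3, 0.3, 0.7, 0.4, 0.3, 0.1, 0.3,
       0.3, 0.4, 0.3, 0.4, 0.2, 0.3, 0.9, 0.7, 1. , 0.9, 0.3, 0.1, 0.5,
       0.1, 0.1, 0.3, 0.3, 0.3, 0.4, 0.5, 0.3, 0.4, 0.4, 0.3, 0.2, 0.3,
       0.4, 0.6, 0.4])]
-0.02 [0.6613 0.0599] 106.1
-0.01 [0.6588 0.0695] 103.6
0.0 [0.6566 0.0792] 101.6
0.01 [0.6547 0.0891] 100.5
0.02 [0.6529 0.0991] 100.2
0.03 [0.651 0.109] 100.9
0.04 [0.6489 0.1189] 102.5
0.05 [0.6465 0.1286] 105.3
0.06 [0.6436 0.1381] 109.2
0.07 [0.64   0.1472] 114.5
0.08 [0.6355 0.1558] 120.6
0.09 [0.63   0.1639] 126.9
0.1 [0.6237 0.1715] 132.5
0.11 [0.6167 0.1786] 137.0
0.12 [0.6092 0.1853] 140.0
0.13 [0.6014 0.1916] 141.8
0.14 [0.5935 0.1978] 142.2
0.15 [0.5856 0.204 ] 141.8
0.16 [0.5778 0.2102] 141.4
0.17 [0.57   0.2163] 141.9
0.18 [0.5621 0.2223] 144.1
0.19 [0.5539 0.2277] 148.2
0.2 [0.5454 0.2324] 153.9
0.21 [0.5365 0.2361] 160.8
0.22 [0.5271 0.2388] 168.0
0.23 [0.5172 0.2403] 174.5
0.24 [0.5071 0.2408] 179.3
0.25 [0.4968 0.2407] 181.8
0.26 [0.4867 0.2405] 181.3
0.27 [0.4768 0.2406] 177.2
[(196, 573, 1), (197, 573, 1), (198, 573, 1), (199, 576, 1), (200, 578, 1), (201, 579, 1), (202, 579, 1), (203, 580, 1), (204, 577, 1), (205, 548, 1), (206, 480, 1), (207, 405, 1), (208, 368, 1), (209, 365, 1), (210, 365, 1), (211, 342, 1), (212, 295, 1), (213, 261, 1), (214, 251, 1), (215, 251, 0), (216, 254, 0), (217, 257, 1), (218, 267, 1), (219, 283, 1), (220, 300, 1), (221, 307, 1), (222, 310, 1), (223, 332, 1), (224, 370, 1), (225, 395, 1)]
```

```bash
cat >> rod.py <<'E'
Y1=102.3; tl0=m1+((tip-m1)@d1)*d1
_pose=pose
def pose(s):
    if s<.04: return tl0+d1*s, Y1
    return _pose(s)
Z=.0686; BX=.003   # tcp height with bore at rod height; bore middle ahead of tcp
def tcp(s,lat=0,dyaw=0):
    q,y=pose(s); y+=dyaw; r=np.radians(y); X=np.array([np.cos(r),np.sin(r)]); Yt=np.array([X[1],-X[0]]); q=q-BX*X+lat*Yt
    return [*q,Z],y
E
python3 - <<'E'
from rod import *
t,y=tcp(-.030); print(t,y,[tcp(s)[0][:2] for s in(0,.039,.041)])
s=plan([t[0],t[1],.27],y,5,0); s=plan([t[0],t[1],Z],y,10,0,start=s)
E
```

```text
[np.float64(0.6642229431587561), np.float64(0.04728933182530988), 0.0686] 102.3 [[np.float64(0.6577363876548052), np.float64(0.07657968173264566)], [np.float64(0.6493038654996692), np.float64(0.11465713661218219)], [np.float64(0.649389051902788), np.float64(0.11698985476313646)]]
[-0.0106, 0.0245, 0.0017, -2.5, 0, -0.0116, 0.024, 0.0017, -2.5, 0, -0.0127, 0.0235, 0.0018, -2.4, 0, -0.0136, 0.023, 0.0017, -2.5, 0, -0.0146, 0.0223, 0.0017, -2.5, 0]
[0.0, 0.0, 0.0201, 0.0, 0, 0.0, 0.0, 0.0202, 0.0, 0, 0.0, 0.0, 0.0201, 0.0, 0, 0.0, 0.0, 0.0202, 0.0, 0, 0.0, 0.0, 0.0201, 0.0, 0]
[0.0, 0.0, 0.0201, 0.0, 0, 0.0, 0.0, 0.0202, 0.0, 0, 0.0, 0.0, 0.0201, 0.0, 0, 0.0, 0.0, 0.0202, 0.0, 0, 0.0, 0.0, 0.0201, 0.0, 0]
```

>>> jog_arm(
  moves=[-0.011, 0.0245, 0.002, -2.5, 0, -0.012, 0.024, 0.002, -2.5, 0, -0.0125, 0.0235, 0.002, -2.5, 0, -0.0135, 0.023, 0.002, -2.5, 0, -0.0145, 0.0225, 0.001, -2.5, 0],
)

```text
time: 7.2
tool_pos: [0.6655, 0.0468, 0.2695]
ee_rot: [0.626, 0.78, -0.0, -0.0]
wrist_force: [-0.7, 0.1, -2.7]
gripper_width: 0.0088
grip_force: 59.5
```

>>> jog_arm(
  moves=[0, 0, 0.02, 0, 0, 0, 0, 0.02, 0, 0, 0, 0, 0.02, 0, 0, 0, 0, 0.02, 0, 0, 0, 0, 0.02, 0, 0],
)

```text
time: 7.7
tool_pos: [0.6645, 0.0472, 0.1687]
ee_rot: [0.626, 0.78, -0.0, -0.0]
wrist_force: [0.9, 0.3, -2.7]
gripper_width: 0.009
grip_force: 60.1
```

>>> jog_arm(
  moves=[0, 0, 0.02, 0, 0, 0, 0, 0.02, 0, 0, 0, 0, 0.02, 0, 0, 0, 0, 0.02, 0, 0, 0, 0, 0.015, 0, 0],
)

```text
time: 8.2
tool_pos: [0.6638, 0.0473, 0.0731]
ee_rot: [0.626, 0.78, -0.001, -0.001]
wrist_force: [0.1, -0.0, -2.5]
gripper_width: 0.0088
grip_force: 60.0
```

>>> jog_arm(
  moves=[0, 0, 0, 0, 0, 0, 0, 0, 0, 0, 0, 0, 0, 0, 0, 0, 0, 0, 0, 0, 0, 0, 0, 0, 0],
)

```text
time: 8.7
tool_pos: [0.6655, 0.0476, 0.0758]
ee_rot: [0.626, 0.78, 0.001, 0.001]
wrist_force: [-0.1, -0.1, -2.5]
gripper_width: 0.0089
grip_force: 60.1
```

```bash
python3 - <<'E'
from rod import *
st(); c3=cam("wrist"); im=snapshot("wrist"); np.save("w3.npy",im); pickle.dump((c3,observe()),open("w3c.pkl","wb"))
print(proj(c3,[*tl0,.048]))
save("pics/w3.png",cv2.resize(im[0:300,100:500],(800,600),interpolation=2))
E
```

```text
t 8.7 tcp [0.6655 0.0476 0.0758] yaw 102.5 F [-0.1 -0.1 -2.5] w 0.0089 grip 60.1
[273.52872564 193.33186851]
```

View pics/w3.png

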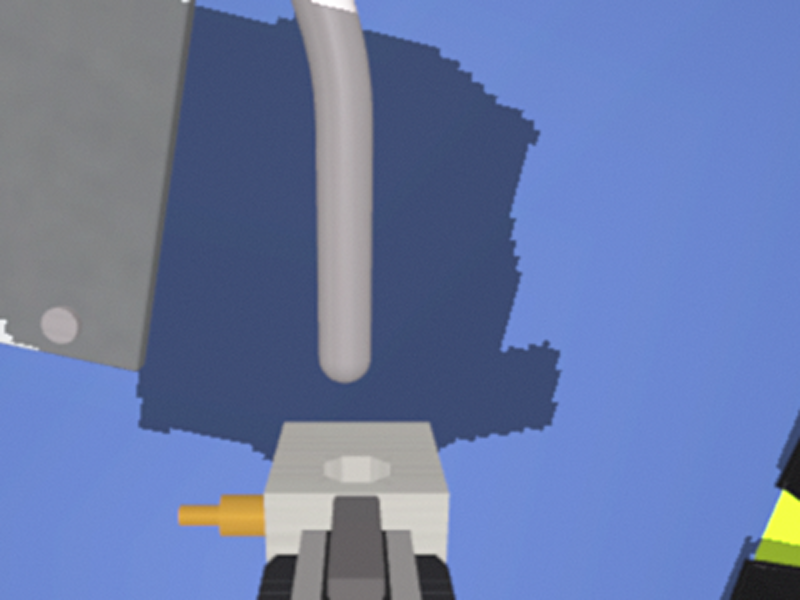

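The rod tip is at crop (345,381), and its straight part runs parallel to the image's vertical. The bore mouth is at (357,469) with the probe on the left, so the bore sits a few millimetres to the right of the rod.

```bash
python3 - <<'E'
from rod import *
c3,o3=pickle.load(open("w3c.pkl","rb")); T=R.from_quat(o3["ee_rot"]).as_matrix(); tp=np.array(o3["tool_pos"])
f3=lambda x,y,z:(T.T@(ray(c3,(100+(x+.5)/2-.5,(y+.5)/2-.5),z)-tp)*1e3).round(1)
z0=tp[2]-.0546
print("tip",f3(345,382,.048),"L,R@y330",f3(319,330,.048),f3(372,330,.048),"y150",f3(317,150,.048),f3(373,150,.048))
print("bore",f3(357,469,z0+.034),"top",f3(265,494,z0+.048),f3(448,494,z0+.048),"bot",f3(284,422,z0),f3(432,422,z0))
E
```

```text
tip [34.1 -1.7 27.6] L,R@y330 [46.6 -7.7 27.6] [46.6  4.5 27.6] y150 [85.7 -7.6 27.6] [85.8  4.5 27.6]
bore [14.9  1.1 20.6] top [ 14.7 -19.    6.6] [14.7 20.9  6.6] bot [ 15.1 -19.1  54.6] [15.1 22.1 54.6]
```

>>> jog_arm(
  moves=[0, -0.001, 0.002, 0, 0, 0, -0.001, 0.002, 0, 0, 0, -0.0005, 0.002, 0, 0, 0, 0, 0.001, 0, 0, 0, 0, 0, 0, 0],
)

```text
time: 9.25
tool_pos: [0.662, 0.0471, 0.0674]
ee_rot: [0.626, 0.78, -0.0, -0.0]
wrist_force: [-0.1, 0.7, -2.6]
gripper_width: 0.009
grip_force: 60.1
```

```bash
cat >> rod.py <<'E'
BY=.0009
def tcp(s,lat=0,dyaw=0):
    q,y=pose(s); y+=dyaw; r=np.radians(y); X=np.array([np.cos(r),np.sin(r)]); Yt=np.array([X[1],-X[0]]); q=q-BX*X+(lat-BY)*Yt
    return np.array([*q,Z]),y
def where():
    "arc s of the bore middle, its lateral offset (tool y, mm), yaw error, force in tool axes"
    o=observe(); T=R.from_quat(o["ee_rot"]).as_matrix(); b=np.array(o["tool_pos"])+BX*T[:,0]+BY*T[:,1]
    ss=np.arange(-.04,.30,.0005); i=np.argmin([np.linalg.norm(pose(s)[0]-b[:2]) for s in ss]); s=ss[i]; q,y=pose(s)
    print("t",round(o["time"],1),"s",round(s,4),"lat mm",((b[:2]-q)@T[:2,1]*1e3).round(1),"yaw",round(yaw(T)%360,1),"err",round((yaw(T)-y+180)%360-180,1),"z",round(o["tool_pos"][2],4),"F tool",(T.T@o["wrist_force"]).round(1),"M tool",(T.T@o["moment"]).round(2))
E
python3 - <<'E'
from rod import *
where()
# table of 10 mm steps, 5 rows each
p,y=tcp(0.03)
for k in range(22):
    s=.03+.01*k; print("%.2f"%s,end=" ")
    t,yy=tcp(s+.01); p,y=plan(t,yy,5,0,start=(p,y))
E
```

```text
t 9.2 s -0.0295 lat mm -1.3 yaw 102.5 err 0.2 z 0.0674 F tool [0.7 0.  2.6] M tool [-0.01  0.03  0.02]
0.03 [0.0021, 0.0001, 0.0, 0.0, 0, 0.002, 0.0001, 0.0, -0.1, 0, 0.0021, 0.0001, 0.0, 0.0, 0, 0.002, 0.0001, 0.0, -0.1, 0, 0.0021, 0.0002, 0.0, 0.0, 0]
0.04 [0.002, 0.0, 0.0, -0.6, 0, 0.002, 0.0, 0.0, -0.5, 0, 0.002, 0.0, 0.0, -0.6, 0, 0.0019, 0.0, 0.0, -0.5, 0, 0.002, 0.0001, 0.0, -0.6, 0]
0.05 [0.002, 0.0, 0.0, -0.8, 0, 0.0019, 0.0, 0.0, -0.8, 0, 0.002, 0.0, 0.0, -0.8, 0, 0.002, 0.0, 0.0, -0.8, 0, 0.0019, 0.0001, 0.0, -0.7, 0]
0.06 [0.002, 0.0, 0.0, -1.1, 0, 0.0019, 0.0, 0.0, -1.0, 0, 0.002, 0.0, 0.0, -1.1, 0, 0.0019, 0.0001, 0.0, -1.0, 0, 0.0019, 0.0001, 0.0, -1.1, 0]
0.07 [0.0019, 0.0, 0.0, -1.2, 0, 0.002, 0.0, 0.0, -1.2, 0, 0.0019, 0.0, 0.0, -1.3, 0, 0.002, 0.0001, 0.0, -1.2, 0, 0.0019, 0.0001, 0.0, -1.2, 0]
0.08 [0.0019, 0.0, 0.0, -1.3, 0, 0.002, 0.0, 0.0, -1.2, 0, 0.0019, 0.0, 0.0, -1.3, 0, 0.0019, 0.0001, 0.0, -1.2, 0, 0.002, 0.0001, 0.0, -1.3, 0]
0.09 [0.0019, 0.0, 0.0, -1.1, 0, 0.002, 0.0, 0.0, -1.1, 0, 0.0019, 0.0, 0.0, -1.2, 0, 0.002, 0.0001, 0.0, -1.1, 0, 0.0019, 0.0001,
[... 1433 characters left out ...]
, -1.4, 0, 0.0019, 0.0, 0.0, -1.4, 0, 0.0019, 0.0001, 0.0, -1.3, 0, 0.0019, 0.0001, 0.0, -1.4, 0, 0.0019, 0.0001, 0.0, -1.4, 0]
0.21 [0.0019, 0.0, 0.0, -1.4, 0, 0.002, 0.0, 0.0, -1.5, 0, 0.0019, 0.0, 0.0, -1.4, 0, 0.002, 0.0001, 0.0, -1.5, 0, 0.0019, 0.0001, 0.0, -1.4, 0]
0.22 [0.002, 0.0, 0.0, -1.3, 0, 0.0019, 0.0, 0.0, -1.3, 0, 0.002, 0.0, 0.0, -1.3, 0, 0.002, 0.0001, 0.0, -1.3, 0, 0.0019, 0.0002, 0.0, -1.3, 0]
0.23 [0.002, 0.0, 0.0, -1.0, 0, 0.002, 0.0, 0.0, -0.9, 0, 0.0021, 0.0, 0.0, -1.0, 0, 0.002, 0.0001, 0.0, -1.0, 0, 0.002, 0.0, 0.0, -0.9, 0]
0.24 [0.002, 0.0, 0.0, -0.5, 0, 0.0021, 0.0, 0.0, -0.5, 0, 0.002, 0.0, 0.0, -0.5, 0, 0.0021, 0.0001, 0.0, -0.5, 0, 0.002, 0.0001, 0.0, -0.5, 0]
```

>>> jog_arm(
  moves=[0.002, 0, 0, 0, 0, 0.002, 0, 0, 0, 0, 0.002, 0, 0, 0, 0, 0, 0, 0, 0, 0, 0, 0, 0, 0, 0],
)

```text
time: 9.75
tool_pos: [0.661, 0.0531, 0.0679]
ee_rot: [0.626, 0.78, -0.0, 0.0]
wrist_force: [0.5, 0.2, -3.8]
gripper_width: 0.0091
grip_force: 60.1
```

```bash
python3 - <<'E'
from rod import *
where(); c4=cam("wrist"); im=snapshot("wrist"); where()
np.save("w4.npy",im); pickle.dump((c4,observe()),open("w4c.pkl","wb")); save("pics/w4.png",cv2.resize(im[120:280,180:380],(800,640),interpolation=2)[:600])
E
```

```text
t 9.8 s -0.0235 lat mm -1.0 yaw 102.5 err 0.2 z 0.0679 F tool [0.1 0.6 3.8] M tool [-0.02  0.03 -0.01]
t 9.8 s -0.0235 lat mm -1.0 yaw 102.5 err 0.2 z 0.0678 F tool [-0.3 -0.2  2.1] M tool [-0.05 -0.04 -0.03]
```

View pics/w4.png

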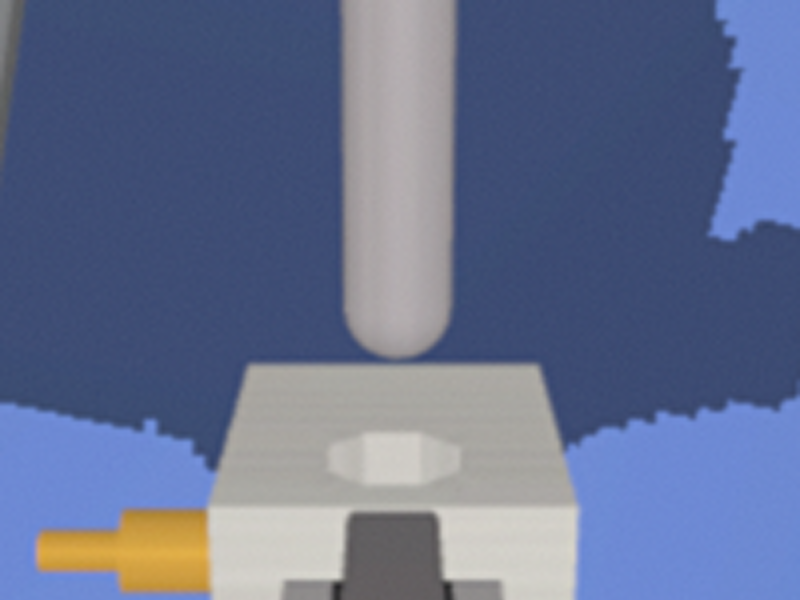

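The bore at (395,460) lines up with the rod tip at (398,357) to well under 1 mm. I'm threading it on now.

>>> jog_arm(
  moves=[0.003, 0, 0, 0, 0, 0.003, 0, 0, 0, 0, 0.003, 0, 0, 0, 0, 0.003, 0, 0, 0, 0, 0.003, 0, 0, 0, 0],
)

```text
time: 10.3
tool_pos: [0.6577, 0.068, 0.0678]
ee_rot: [0.626, 0.78, -0.0, 0.0]
wrist_force: [0.3, 0.4, -2.5]
gripper_width: 0.0092
grip_force: 60.1
```

>>> jog_arm(
  moves=[0.002, 0, 0, 0, 0, 0.002, 0, 0, 0, 0, 0.002, 0, 0, 0, 0, 0.002, 0, 0, 0, 0, 0, 0, 0, 0, 0],
)

```text
time: 10.8
tool_pos: [0.6559, 0.0757, 0.0678]
ee_rot: [0.626, 0.78, -0.0, -0.0]
wrist_force: [0.4, 0.0, -2.2]
gripper_width: 0.0087
grip_force: 60.1
```

```bash
python3 - <<'E'
from rod import *
where()
E
```

```text
t 10.8 s -0.0005 lat mm -1.1 yaw 102.5 err 0.2 z 0.0678 F tool [-0.1  0.4  2.2] M tool [-0.03 -0.05 -0.02]
```

>>> jog_arm(
  moves=[0.003, 0, 0, 0, 0, 0.003, 0, 0, 0, 0, 0.003, 0, 0, 0, 0, 0.003, 0, 0, 0, 0, 0.003, 0, 0, 0, 0],
)

```text
time: 11.3
tool_pos: [0.6527, 0.0904, 0.0678]
ee_rot: [0.626, 0.78, -0.0, -0.0]
wrist_force: [-0.3, 0.1, -2.8]
gripper_width: 0.0088
grip_force: 60.1
```

>>> jog_arm(
  moves=[0.003, 0, 0, 0, 0, 0.003, 0, 0, 0, 0, 0.003, 0, 0, 0, 0, 0.003, 0, 0, 0, 0, 0.003, 0, 0, 0, 0],
)

```text
time: 11.8
tool_pos: [0.6495, 0.105, 0.0678]
ee_rot: [0.626, 0.78, -0.0, 0.0]
wrist_force: [-0.7, 0.1, -2.5]
gripper_width: 0.009
grip_force: 60.1
```

```bash
python3 - <<'E'
from rod import *
where()
E
```

```text
t 11.8 s 0.0295 lat mm -1.0 yaw 102.5 err 0.2 z 0.0678 F tool [ 0.3 -0.7  2.5] M tool [ 0.02 -0.01 -0.02]
```

>>> jog_arm(
  moves=[0, 0.0005, 0, 0, 0, 0, 0.0005, 0, 0, 0, 0, 0.0005, 0, 0, 0, 0, 0.0005, 0, 0, 0, 0, 0, 0, 0, 0],
)

```text
time: 12.3
tool_pos: [0.6516, 0.105, 0.0678]
ee_rot: [0.626, 0.78, 0.0, 0.0]
wrist_force: [0.2, -0.5, -1.9]
gripper_width: 0.0087
grip_force: 60.1
```

>>> jog_arm(
  moves=[0, -0.0008, 0, 0, 0, 0, -0.0008, 0, 0, 0, 0, -0.0008, 0, 0, 0, 0, -0.0008, 0, 0, 0, 0, -0.0003, 0, 0, 0],
)

```text
time: 12.8
tool_pos: [0.6481, 0.1044, 0.0678]
ee_rot: [0.626, 0.78, 0.0, 0.0]
wrist_force: [0.4, 0.1, -3.1]
gripper_width: 0.0089
grip_force: 60.1
```

```bash
python3 - <<'E'
from rod import *
where()
E
```

```text
t 12.8 s 0.029 lat mm -2.5 yaw 102.5 err 0.2 z 0.0678 F tool [-0.   0.4  3.1] M tool [-0.15 -0.02  0.05]
```

>>> jog_arm(
  moves=[0.002, 0.0006, 0, 0, 0, 0.002, 0.0006, 0, 0, 0, 0.002, 0.0006, 0, 0, 0, 0.002, 0, 0, 0, 0, 0.002, 0, 0, 0, 0],
)

```text
time: 13.3
tool_pos: [0.6476, 0.1148, 0.0677]
ee_rot: [0.626, 0.78, -0.0, -0.0]
wrist_force: [0.6, -0.2, -3.3]
gripper_width: 0.0087
grip_force: 60.1
```

>>> jog_arm(
  moves=[0.002, 0, 0, -0.6, 0, 0.002, 0, 0, -0.6, 0, 0.002, 0, 0, -0.6, 0, 0.002, 0, 0, -0.6, 0, 0.002, 0, 0, -0.6, 0],
)

```text
time: 13.8
tool_pos: [0.6453, 0.1244, 0.0678]
ee_rot: [0.605, 0.796, -0.0, 0.0]
wrist_force: [-0.2, -0.2, -3.0]
gripper_width: 0.0091
grip_force: 60.1
```

```bash
sed -i 's/^BY=.*/BY=.0016/' rod.py; python3 - <<'E'
from rod import *
where()
E
```

```text
t 13.8 s 0.049 lat mm -0.7 yaw 105.5 err 0.6 z 0.0678 F tool [-0.1 -0.2  3. ] M tool [-0.03 -0.01  0.05]
```

>>> jog_arm(
  moves=[0.002, 0.0002, 0, -0.7, 0, 0.002, 0.0002, 0, -0.7, 0, 0.002, 0.0001, 0, -0.8, 0, 0.002, 0, 0, -0.8, 0, 0.002, 0, 0, -0.8, 0],
)

```text
time: 14.3
tool_pos: [0.6428, 0.1341, 0.0678]
ee_rot: [0.578, 0.816, -0.0, 0.0]
wrist_force: [-0.0, -0.5, -3.6]
gripper_width: 0.009
grip_force: 60.1
```

>>> jog_arm(
  moves=[0.002, 0, 0, -1.0, 0, 0.002, 0, 0, -1.0, 0, 0.002, 0, 0, -1.0, 0, 0.002, 0.0001, 0, -1.0, 0, 0.002, 0.0001, 0, -1.1, 0],
)

```text
time: 14.8
tool_pos: [0.6394, 0.1435, 0.0678]
ee_rot: [0.541, 0.841, -0.0, 0.0]
wrist_force: [-0.6, -1.0, -2.6]
gripper_width: 0.0091
grip_force: 60.1
```

```bash
python3 - <<'E'
from rod import *
where()
E
```

```text
t 14.8 s 0.07 lat mm -0.4 yaw 114.4 err -0.0 z 0.0678 F tool [-0.7 -1.   2.6] M tool [-0.04 -0.03 -0.01]
```

>>> jog_arm(
  moves=[0.0019, 0, 0, -1.2, 0, 0.002, 0, 0, -1.2, 0, 0.0019, 0, 0, -1.3, 0, 0.002, 0.0001, 0, -1.2, 0, 0.0019, 0.0001, 0, -1.2, 0],
)

```text
time: 15.3
tool_pos: [0.6352, 0.1523, 0.0678]
ee_rot: [0.496, 0.868, -0.0, 0.0]
wrist_force: [0.6, -0.1, -1.6]
gripper_width: 0.0088
grip_force: 60.1
```

>>> jog_arm(
  moves=[0.0019, 0, 0, -1.3, 0, 0.002, 0, 0, -1.2, 0, 0.0019, 0, 0, -1.3, 0, 0.0019, 0.0001, 0, -1.2, 0, 0.002, 0.0001, 0, -1.3, 0],
)

```text
time: 15.8
tool_pos: [0.6301, 0.1605, 0.0678]
ee_rot: [0.447, 0.894, -0.0, 0.0]
wrist_force: [-0.5, 0.7, -2.8]
gripper_width: 0.0092
grip_force: 60.1
```

```bash
python3 - <<'E'
from rod import *
where()
E
```

```text
t 15.8 s 0.09 lat mm -0.4 yaw 126.9 err -0.0 z 0.0678 F tool [0.8 0.  2.8] M tool [-0.05  0.03 -0.  ]
```

No contact force. The rod model holds, so I'm continuing.

>>> jog_arm(
  moves=[0.0019, 0.0001, 0, -1.1, 0, 0.002, 0.0001, 0, -1.1, 0, 0.0019, 0, 0, -1.2, 0, 0.002, 0.0001, 0, -1.1, 0, 0.0019, 0.0001, 0, -1.1, 0],
)

```text
time: 16.3
tool_pos: [0.6242, 0.1683, 0.0678]
ee_rot: [0.403, 0.915, -0.0, 0.0]
wrist_force: [0.4, 0.6, -2.6]
gripper_width: 0.0093
grip_force: 60.1
```

>>> jog_arm(
  moves=[0.002, 0, 0, -0.9, 0, 0.002, 0, 0, -0.9, 0, 0.002, 0, 0, -0.9, 0, 0.002, 0.0001, 0, -0.9, 0, 0.002, 0.0001, 0, -0.9, 0],
)

```text
time: 16.8
tool_pos: [0.6174, 0.1756, 0.0678]
ee_rot: [0.367, 0.93, -0.0, 0.0]
wrist_force: [-1.2, 0.2, -3.4]
gripper_width: 0.0088
grip_force: 60.1
```

```bash
python3 - <<'E'
from rod import *
where()
E
```

```text
t 16.8 s 0.1105 lat mm -0.1 yaw 136.9 err -0.2 z 0.0678 F tool [ 1.  -0.6  3.4] M tool [-0.    0.01  0.05]
```

>>> jog_arm(
  moves=[0.002, 0, 0, -0.6, 0, 0.002, 0, 0, -0.6, 0, 0.002, 0, 0, -0.6, 0, 0.002, 0, 0, -0.6, 0, 0.002, 0.0001, 0, -0.6, 0],
)

```text
time: 17.3
tool_pos: [0.61, 0.1823, 0.0678]
ee_rot: [0.343, 0.939, -0.0, 0.0]
wrist_force: [-0.3, 0.3, -2.4]
gripper_width: 0.0094
grip_force: 60.1
```

>>> jog_arm(
  moves=[0.002, 0, 0, -0.4, 0, 0.002, 0, 0, -0.3, 0, 0.002, 0, 0, -0.4, 0, 0.002, 0, 0, -0.3, 0, 0.002, 0.0001, 0, -0.4, 0],
)

```text
time: 17.8
tool_pos: [0.6024, 0.1888, 0.0678]
ee_rot: [0.328, 0.945, -0.0, 0.0]
wrist_force: [0.1, 0.4, -2.9]
gripper_width: 0.009
grip_force: 60.1
```

```bash
python3 - <<'E'
from rod import *
where()
E
```

```text
t 17.8 s 0.1305 lat mm -0.0 yaw 141.7 err -0.1 z 0.0678 F tool [0.2 0.4 2.9] M tool [-0.04  0.01  0.02]
```

>>> jog_arm(
  moves=[0.002, 0, 0, -0.1, 0, 0.002, 0, 0, 0, 0, 0.002, 0, 0, 0, 0, 0.002, 0, 0, 0, 0, 0.002, 0, 0, 0, 0],
)

```text
time: 18.3
tool_pos: [0.5945, 0.1949, 0.0678]
ee_rot: [0.328, 0.945, -0.0, 0.0]
wrist_force: [-1.1, 0.0, -2.1]
gripper_width: 0.0087
grip_force: 60.1
```

>>> jog_arm(
  moves=[0.002, 0, 0, 0, 0, 0.002, 0, 0, 0, 0, 0.002, 0, 0, 0, 0, 0.002, 0, 0, 0, 0, 0.002, 0, 0, 0, 0],
)

```text
time: 18.8
tool_pos: [0.5867, 0.2011, 0.0678]
ee_rot: [0.328, 0.945, -0.0, 0.0]
wrist_force: [0.1, 0.6, -2.2]
gripper_width: 0.0092
grip_force: 60.1
```

```bash
python3 - <<'E'
from rod import *
where(); c5=cam("wrist"); im=snapshot("wrist"); np.save("w5.npy",im); pickle.dump((c5,observe()),open("w5c.pkl","wb")); save("pics/w5.png",cv2.resize(im[0:270,80:440],(800,600),interpolation=2))
for s in np.arange(.165,.26,.01): print(round(s,3),((proj(c5,[*P(s),.048])-[80,0])*2.222).round(0))
E
```

```text
t 18.8 s 0.1505 lat mm 0.0 yaw 141.8 err -0.0 z 0.0678 F tool [0.3 0.6 2.2] M tool [-0.   -0.03  0.04]
0.165 [442. 508.]
0.175 [442. 463.]
0.185 [440. 417.]
0.195 [435. 369.]
0.205 [425. 321.]
0.215 [408. 273.]
0.225 [384. 225.]
0.235 [354. 178.]
0.245 [318. 130.]
0.255 [278.  83.]
```

View pics/w5.png

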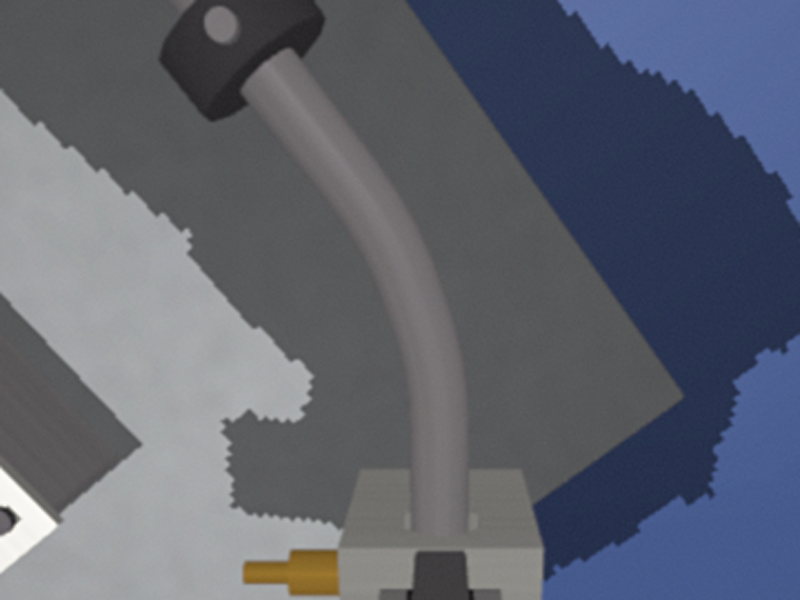

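The carriage sits on the rod with the rod centred in the bore mouth at (441,525). The rod's curve matches the model to about 1–4 px, and the collar face is near (270,73), at s ≈ 0.257.

>>> jog_arm(
  moves=[0.002, 0, 0, 0, 0, 0.002, 0, 0, 0, 0, 0.002, 0, 0, 0, 0, 0.002, 0, 0, 0, 0, 0.002, 0, 0, 0, 0],
)

```text
time: 19.35
tool_pos: [0.5788, 0.2073, 0.0678]
ee_rot: [0.328, 0.945, -0.0, 0.0]
wrist_force: [0.6, 0.1, -3.4]
gripper_width: 0.0094
grip_force: 60.1
```

>>> jog_arm(
  moves=[0.002, 0, 0, 0, 0, 0.002, 0, 0, 0, 0, 0.002, 0, 0, -0.1, 0, 0.002, 0, 0, -0.1, 0, 0.002, 0.0001, 0, -0.1, 0],
)

```text
time: 19.85
tool_pos: [0.571, 0.2136, 0.0678]
ee_rot: [0.325, 0.946, -0.0, 0.0]
wrist_force: [0.0, 0.9, -3.2]
gripper_width: 0.0088
grip_force: 60.1
```

>>> jog_arm(
  moves=[0.002, 0, 0, -0.4, 0, 0.0019, 0, 0, -0.5, 0, 0.002, 0, 0, -0.4, 0, 0.0019, 0, 0, -0.4, 0, 0.002, 0, 0, -0.5, 0],
)

```text
time: 20.35
tool_pos: [0.5632, 0.2195, 0.0678]
ee_rot: [0.307, 0.952, -0.0, 0.0]
wrist_force: [0.3, -0.4, -2.9]
gripper_width: 0.0087
grip_force: 60.1
```

```bash
python3 - <<'E'
from rod import *
where()
E
```

```text
t 20.4 s 0.1805 lat mm 0.0 yaw 144.3 err 0.0 z 0.0678 F tool [-0.4 -0.1  2.9] M tool [-0.02 -0.03 -0.02]
```

>>> jog_arm(
  moves=[0.0019, 0, 0, -0.8, 0, 0.002, 0, 0, -0.8, 0, 0.0019, 0, 0, -0.8, 0, 0.002, 0.0001, 0, -0.8, 0, 0.0019, 0.0001, 0, -0.9, 0],
)

```text
time: 20.85
tool_pos: [0.5553, 0.2251, 0.0678]
ee_rot: [0.272, 0.962, -0.0, 0.0]
wrist_force: [-0.9, 0.1, -2.7]
gripper_width: 0.009
grip_force: 60.1
```

>>> jog_arm(
  moves=[0.0019, 0, 0, -1.1, 0, 0.002, 0, 0, -1.2, 0, 0.0019, 0, 0, -1.1, 0, 0.0019, 0.0001, 0, -1.2, 0, 0.002, 0.0001, 0, -1.1, 0],
)

```text
time: 21.35
tool_pos: [0.5469, 0.23, 0.0678]
ee_rot: [0.224, 0.975, -0.0, 0.0]
wrist_force: [-0.3, 0.2, -3.7]
gripper_width: 0.0091
grip_force: 60.1
```

```bash
python3 - <<'E'
from rod import *
where()
E
```

```text
t 21.4 s 0.2005 lat mm 0.1 yaw 154.2 err -0.1 z 0.0678 F tool [0.3 0.  3.7] M tool [-0.02 -0.06 -0.01]
```

>>> jog_arm(
  moves=[0.0019, 0.0001, 0, -1.4, 0, 0.0019, 0.0001, 0, -1.4, 0, 0.0019, 0.0001, 0, -1.3, 0, 0.0019, 0.0001, 0, -1.4, 0, 0.0019, 0.0002, 0, -1.4, 0],
)

```text
time: 21.85
tool_pos: [0.5384, 0.2343, 0.0678]
ee_rot: [0.164, 0.986, -0.0, 0.0]
wrist_force: [-0.9, -0.5, -2.7]
gripper_width: 0.0091
grip_force: 60.1
```

>>> jog_arm(
  moves=[0.0019, 0, 0, -1.4, 0, 0.002, 0, 0, -1.5, 0, 0.0019, 0, 0, -1.4, 0, 0.002, 0.0001, 0, -1.5, 0, 0.0019, 0.0001, 0, -1.4, 0],
)

```text
time: 22.35
tool_pos: [0.5291, 0.2372, 0.0677]
ee_rot: [0.102, 0.995, -0.0, -0.0]
wrist_force: [-0.9, -0.1, -2.6]
gripper_width: 0.0092
grip_force: 60.1
```

```bash
python3 - <<'E'
from rod import *
where()
E
```

```text
t 22.4 s 0.2205 lat mm 0.4 yaw 168.3 err -0.1 z 0.0677 F tool [ 0.8 -0.3  2.6] M tool [0.03 0.   0.02]
```

>>> jog_arm(
  moves=[0.002, 0, 0, -1.3, 0, 0.0019, 0, 0, -1.3, 0, 0.002, 0, 0, -1.3, 0, 0.002, 0, 0, -1.3, 0, 0.0019, 0.0001, 0, -1.3, 0],
)

```text
time: 22.85
tool_pos: [0.5195, 0.2388, 0.0678]
ee_rot: [0.046, 0.999, -0.0, 0.0]
wrist_force: [1.0, -0.3, -2.9]
gripper_width: 0.0088
grip_force: 60.1
```

>>> jog_arm(
  moves=[0.0015, 0, 0, -1, 0, 0.0015, 0, 0, -1, 0, 0.0015, 0, 0, -1, 0, 0.0015, 0, 0, -1, 0, 0.001, 0, 0, -0.8, 0],
)

```text
time: 23.35
tool_pos: [0.5125, 0.2392, 0.0678]
ee_rot: [0.004, 1.0, -0.0, 0.0]
wrist_force: [-0.5, -0.6, -3.4]
gripper_width: 0.0088
grip_force: 60.1
```

```bash
python3 - <<'E'
from rod import *
where(); print("y off line2 at bore", m2,d2)
cc=cam("wrist"); im=snapshot("wrist"); save("pics/w6.png",cv2.resize(im[60:285,130:430],(800,600),interpolation=2)); pickle.dump((cc,observe()),open("w6c.pkl","wb"))
E
```

```text
t 23.4 s 0.2375 lat mm 0.1 yaw 179.5 err 1.2 z 0.0678 F tool [ 0.5 -0.6  3.4] M tool [ 0.03 -0.01 -0.  ]
y off line2 at bore [0.47512971 0.24088512] [-0.99996999  0.00774776]
```

View pics/w6.png

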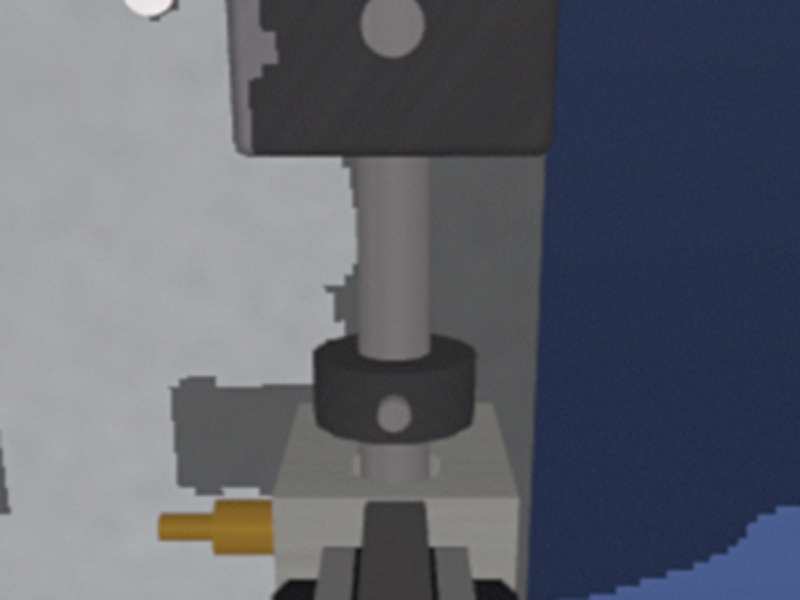

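The carriage is aligned with the last straight part. The collar face is just ahead, its near rim at (395,440), and the bore mouth is at (395,465). I'll estimate the gap.

```bash
python3 - <<'E'
from h import *
import pickle
c,o=pickle.load(open("w6c.pkl","rb")); g=lambda x,y,z: ray(c,(130+(x+.5)*.375-.5,60+(y+.5)*.375-.5),z).round(4)
print("collar face top",g(395,442,.062),"side",g(315,412,.048),g(475,412,.048),"block face top",g(395,497,.061),"bore",g(395,465,.047),"tcp",o["tool_pos"])
E
```

```text
collar face top [0.4887 0.2405 0.062 ] side [0.4884 0.2268 0.048 ] [0.4886 0.2544 0.048 ] block face top [0.4987 0.2405 0.061 ] bore [0.4988 0.2405 0.047 ] tcp [0.51231119 0.23922975 0.06773724]
```

>>> jog_arm(
  moves=[0.0015, 0, 0, 0, 0, 0.0015, 0, 0, 0, 0, 0.0015, 0, 0, 0, 0, 0.0015, 0, 0, 0, 0, 0.001, 0, 0, 0, 0],
)

```text
time: 23.9
tool_pos: [0.5055, 0.2393, 0.0678]
ee_rot: [0.005, 1.0, -0.0, -0.0]
wrist_force: [0.3, -0.3, -2.7]
gripper_width: 0.0089
grip_force: 60.1
```

>>> jog_arm(
  moves=[0.0004, 0, 0, 0, 0, 0.0004, 0, 0, 0, 0, 0.0004, 0, 0, 0, 0, 0.0004, 0, 0, 0, 0, 0.0004, 0, 0, 0, 0],
)

```text
time: 24.4
tool_pos: [0.5036, 0.2393, 0.0677]
ee_rot: [0.005, 1.0, -0.0, -0.0]
wrist_force: [0.0, -0.5, -1.9]
gripper_width: 0.009
grip_force: 60.1
```

```bash
python3 - <<'E'
from rod import *
where(); st()
E
```

```text
t 24.4 s 0.2465 lat mm 0.1 yaw 179.5 err -1.8 z 0.0677 F tool [-0.  -0.5  1.9] M tool [0.02 0.04 0.01]
t 24.4 tcp [0.5036 0.2393 0.0677] yaw 179.5 F [ 0.  -0.5 -1.9] w 0.009 grip 60.1
```

>>> jog_arm(
  moves=[0.0002, 0, 0, 0, 0, 0.0002, 0, 0, 0, 0, 0.0002, 0, 0, 0, 0, 0.0002, 0, 0, 0, 0, 0, 0, 0, 0, 0],
)

```text
time: 24.9
tool_pos: [0.5034, 0.2393, 0.0679]
ee_rot: [0.005, 1.0, -0.0, 0.0]
wrist_force: [1.8, -0.6, -4.4]
gripper_width: 0.009
grip_force: 60.1
```

```bash
python3 - <<'E'
from rod import *
where()
E
```

```text
t 24.9 s 0.2465 lat mm 0.1 yaw 179.5 err -1.8 z 0.0679 F tool [-1.8 -0.5  4.4] M tool [-0.03 -0.42 -0.04]
```

Contact, about 2 N. I'm increasing to a light press.

>>> jog_arm(
  moves=[0.0002, 0, 0, 0, 0, 0.0002, 0, 0, 0, 0, 0.0002, 0, 0, 0, 0, 0, 0, 0, 0, 0, 0, 0, 0, 0, 0],
)

```text
time: 25.4
tool_pos: [0.5033, 0.2394, 0.068]
ee_rot: [0.005, 1.0, -0.0, 0.001]
wrist_force: [5.3, -0.2, -5.6]
gripper_width: 0.0091
grip_force: 59.9
```

```bash
python3 - <<'E'
from rod import *
where()
E
```

```text
t 25.4 s 0.2465 lat mm 0.2 yaw 179.4 err -1.8 z 0.068 F tool [-5.2 -0.2  5.6] M tool [ 0.13 -1.22 -0.05]
```

>>> jog_arm(
  moves=[0.0001, 0, 0, 0, 0, 0, 0, 0, 0, 0, 0, 0, 0, 0, 0, 0, 0, 0, 0, 0, 0, 0, 0, 0, 0],
)

```text
time: 25.9
tool_pos: [0.5032, 0.2393, 0.068]
ee_rot: [0.005, 1.0, -0.0, 0.001]
wrist_force: [5.0, -0.7, -5.3]
gripper_width: 0.009
grip_force: 59.8
```

>>> jog_arm(
  moves=[0, 0, 0, 0, 0, 0, 0, 0, 0, 0, 0, 0, 0, 0, 0, 0, 0, 0, 0, 0, 0, 0, 0, 0, 0],
)

```text
time: 26.4
tool_pos: [0.5033, 0.2394, 0.068]
ee_rot: [0.005, 1.0, -0.0, 0.001]
wrist_force: [5.7, -0.2, -6.6]
gripper_width: 0.0089
grip_force: 59.8
```

>>> jog_arm(
  moves=[-0.0002, 0, 0.0004, 0, 0, -0.0002, 0, 0.0004, 0, 0, 0, 0, 0.0004, 0, 0, 0, 0, 0, 0, 0, 0, 0, 0, 0, 0],
)

```text
time: 26.9
tool_pos: [0.5033, 0.2395, 0.067]
ee_rot: [0.005, 1.0, 0.0, 0.001]
wrist_force: [5.5, -0.6, -0.1]
gripper_width: 0.009
grip_force: 60.4
```

```bash
python3 - <<'E'
from rod import *
where()
E
```

```text
t 26.9 s 0.2465 lat mm 0.3 yaw 179.5 err -1.8 z 0.067 F tool [-5.5 -0.5  0.1] M tool [ 0.09 -1.08 -0.08]
```

>>> jog_arm(
  moves=[0, 0, 0, 0, 0.012, 0, 0, 0, 0, 0.016, 0, 0, 0, 0, 0.022, 0, 0, 0, 0, 0.03, 0, 0, 0, 0, 0.03],
)

```text
time: 27.4
tool_pos: [0.502, 0.2393, 0.0664]
ee_rot: [0.005, 1.0, -0.0, -0.0]
wrist_force: [-0.2, 0.0, 0.4]
gripper_width: 0.0305
grip_force: 0.0
```

```bash
python3 - <<'E'
from rod import *
where(); st()
E
```

```text
t 27.4 s 0.248 lat mm 0.1 yaw 179.5 err -2.1 z 0.0664 F tool [ 0.2  0.  -0.4] M tool [-0.03  0.01  0.01]
t 27.4 tcp [0.502  0.2393 0.0664] yaw 179.5 F [-0.2  0.   0.4] w 0.0305 grip 0.0
```

Released. I'm lifting straight up slowly at first, then looking.

>>> jog_arm(
  moves=[0, 0, -0.008, 0, 0.03, 0, 0, -0.012, 0, 0.03, 0, 0, -0.02, 0, 0.03, 0, 0, -0.03, 0, 0.03, 0, 0, -0.03, 0, 0.03],
)

```text
time: 27.9
tool_pos: [0.5024, 0.2393, 0.1685]
ee_rot: [0.005, 1.0, 0.0, 0.0]
wrist_force: [0.7, -0.4, 0.0]
gripper_width: 0.0298
grip_force: 0.0
```

>>> jog_arm(
  moves=[0.01, 0, -0.02, 0, 0.03, 0.01, 0, -0.02, 0, 0.03, 0, 0, 0, 0, 0.03, 0, 0, 0, 0, 0.03, 0, 0, 0, 0, 0.03],
)

```text
time: 28.4
tool_pos: [0.4824, 0.2393, 0.2058]
ee_rot: [0.005, 1.0, -0.0, -0.0]
wrist_force: [-0.4, 0.5, 0.7]
gripper_width: 0.0301
grip_force: 0.0
```

```bash
python3 - <<'E'
from rod import *
st(); cc=cam("wrist"); im=snapshot("wrist"); u,v=proj(cc,[.49,.24,.05]).astype(int); print(u,v)
x0,y0=max(u-100,0),max(v-75,0); print(x0,y0); save("pics/w7.png",cv2.resize(im[y0:y0+150,x0:x0+200],None,fx=4,fy=4,interpolation=2)); pickle.dump((cc,x0,y0),open("w7c.pkl","wb"))
E
```

```text
t 28.4 tcp [0.4824 0.2393 0.2058] yaw 179.5 F [-0.4  0.5  0.7] w 0.0301 grip 0.0
277 196
177 121
```

View pics/w7.png

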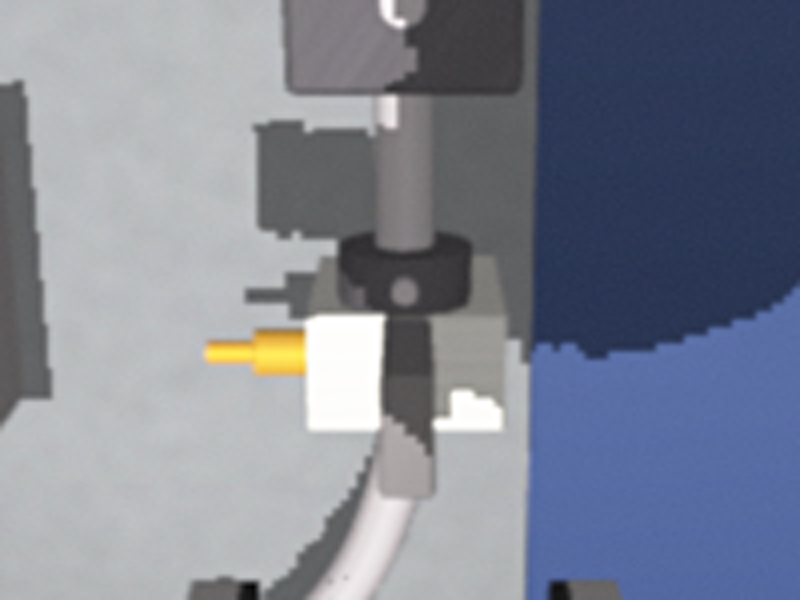

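The carriage hangs on the rod with its top front edge at (400,315), touching the collar's lower rim at (405,313), and the probe on the inside. I'll check the gap and the collar position, then hand in.

```bash
python3 - <<'E'
from rod import *
cc,x0,y0=pickle.load(open("w7c.pkl","rb")); g=lambda x,y,z: ray(cc,(x0+(x+.5)/4-.5,y0+(y+.5)/4-.5),z).round(4)
print("collar face top",g(405,313,.062),"block face top",g(400,315,.060),g(505,315,.060),"block back",g(400,431,.060),"fin top back",g(405,497,.096))
print("gap check ok; collar before .4886")
E
```

```text
collar face top [0.4884 0.2406 0.062 ] block face top [0.4894 0.2396 0.06  ] [0.4896 0.2607 0.06  ] block back [0.5144 0.2393 0.06  ] fin top back [0.5133 0.2403 0.096 ]
gap check ok; collar before .4886
```

```bash
python3 -c "
from cell import *
print(sign_off())"
```

```text
the job is handed in; nothing more can be done
None
```

The carriage is on the rod against the stop collar with its probe on the inside of the bend. I pressed it there at about 5 N for a second or so, let go, and handed the job in at 28 s. The last picture shows the collar unmoved and any remaining gap within the roughly 1 mm I can measure.

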